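# Set and lock the depth stop on a plaster mould

### The arm

A 6-joint arm with a two-finger parallel gripper is mounted at the origin on the work surface. World frame = base frame: x ahead of the robot, y to its left, z up, the work surface at z = 0. Lengths are in m, angles in rad, forces in N, time in s.
With the tool pointing down it reaches from about 0.35 to 0.925 m from the base axis. Payload 6.4 kg.
Tool frame: the origin (TCP) lies midway between the tips of the shut fingers; the grasp point (between the pads) lies 19 mm behind it; z points along the fingers, y is the direction in which the jaws open and shut (so a half turn about z gives the same grasp; the last joint's range is limited). The gripper opens to 85 mm and grips with 20 to 120 N. Pads are 22 mm wide; open, the fingers measure 114 mm over their backs; the gripper's body (76 mm by 85 mm) begins 54 mm behind the grasp point. The pads swing forward as they close: fully open they stand 13 mm farther back than shut.
Start: joints at [-1.286, 0.245, 1.558, -0, 1.339, -0.174], TCP at [0.288, -0.583, 0.231] pointing down, gripper open.
Joint ranges: [-3.13, 3.13], [-1.02, 2.26], [0.13, 2.54], [-0.95, 4.09], [0.21, 2.88], [-2.74, 2.74]. Speed limits (rad/s): [2.57, 2.57, 3.14, 3.14, 3.14, 3.14].

### API

Orientations are given as a unit quaternion [w, x, y, z].
In Python, from station import * gives the robot as it stands.
- The arm moves only by the tool drive_tool, never from a script. Its argument "commands" is a list of rows, each a list of 3 entries, a list of its own where there are three numbers: the turn, a rotation vector about the tool's x, y, z in rad, then the shift along the tool's x, y, z in mm, then the closure, from 0 (fully open) to 1 (shut). In form: [[[wx, wy, wz], [dx, dy, dz], fingers], ...]. A call has 1 to 8 rows; each row shifts and turns the commanded pose from where the row before left it, along the tool's axes as they then stand; what a row does not reach is not made up. A row lasts 1/10 s, in which the tool goes at most 50 mm and 8.59 degrees, less where a joint would pass 70% of its speed; a pose out of reach is approached as far as the arm can. A call is refused whole if a number of a shift passes 50 or a number of a turn 0.15, either way. A call with a gripper value outside its range is refused whole. The fingers move at their own pace and stop on an object; "force" is the grip in N (left out, the last holds). Time passes only in rows, so rows that do not move let the fingers close. It gives the time, the measured TCP pose, the force and the opening at its end, in the units of the state.
- read_state(): the state, without advancing time (a new reading comes with each control period).
- read_camera(name): name is "scene" or "top" or "wrist"; returns (picture, depth): 400x640x3 uint8, blue, green, red; 400x640 float32, m along the optical axis (not along the pixel's ray), 0 where there is no reading.
- calibration(name): a dict with "intrinsics" (3x3 intrinsics, pixels), "k1" (the pictures are not rectified: a ray, as slopes to the right and down, at radius r is drawn at 1 + k1 r^2 times it, then the intrinsics apply), "cam_to_world" (4x4, takes a point from camera to world coordinates); the wrist camera has in their place "T_tool_cam" (4x4, takes a point from camera to tool coordinates, whose origin is the TCP and whose axes are the flange's). Camera axes: x right, y up, looking along -z (the intrinsics and any distortion apply to the point x, -y, -z); pixel columns grow to the right and rows downward; lengths in m; the calibration is good to about 2 mm. A picture is of the moment at which its call begins: read the wrist's pose just before it. calibration takes no time and is no camera call.
- sign_off(): hands the job in, once; it reports no verdict.
The state is a dict: "clock": time; "q": joint angles; "joint_vel": joint speeds; "effort": joint torques, N m; "tcp_pos": TCP position; "tcp_rot": TCP orientation; "ft_force": force on the tool from outside, world axes, zero at the start; "ft_torque": the same for the moment, N m; "opening": finger opening in m.
Only numpy, scipy, OpenCV 4.12 (cv2) and the standard library are available. Lean on these libraries where they do the work, as an engineer would, in place of code of your own. Each camera call takes 0.05 s, during which the arm holds its last target.

### The job

Set the depth stop of the stand to this plaster mould: slide the stop rod down gently until its rubber foot rests on top of the mould, let go of it, and only then swing the clamp lever firmly round to its stop so that the rod is locked there, still touching the mould. Plaster is brittle, so never press the mould hard (20 N is too much), and leave the mould and the other plaster pieces around it (vase, jar, small disc) where they stand.

Things in the scene. Friction and masses are not known exactly. Their poses are not given: they have to be found in the camera images.
- stand: Setting stand, fixed. Steel base plate 200 (x) x 250 (y) x 15 mm, origin at the centre of its underside, z up. A column at y=+95 mm carries a grey head over the plate: 44 mm wide (x), y -14 to +120, z 165 to 205 mm (column cap to 211); a lower clamp boss adjoins it, 44 mm wide, y -52 to -14, top at z 185 mm. The stop rod passes upright through the head at x=0, y=0.
- stoprod: Depth stop: upright 16 mm steel rod sliding in the head. Origin: centre of the underside of its black rubber foot (26 mm wide, 8 mm high), z up. Black ridged knob on top, 146 to 170 mm above the origin. Stays at the height it is left: unlocked about 3 N moves it down, 10 N up. The foot starts 120 to 140 mm above the bench and can go down to 75. Over 20 N on the mould breaks the plaster.
- knob_center (a point): Centre of the stop rod's top knob (32 mm diameter, 24 mm high), on the rod axis, 158 mm above the foot's underside; where to take hold of it from above.
- clamp (a joint): Angle of the clamp lever about its upright pivot, rad: 0 to 0.25 at the start (loose), grows counter-clockwise seen from above, end stop at 1.45. From about 0.65 on an eccentric bears on the rod and the lever gets stiff (up to about 15 N at the post). It stays where it is left. Locked: beyond 1.2.
- clamp_pivot (a point): On the upright axis of the clamp lever, at the height of its arm, 192.5 mm above the bench (stand frame x=0, y=-28 mm).
- clamp_post (a point): Upright grip post at the end of the clamp lever, 90 mm from the pivot: 12 mm dark steel post with a 17 mm black ball. This point is on its axis, 218 mm above the bench; the post stands free from z 198 (top of the arm) to 240 mm. At joint value q the lever points from the pivot along the angle 3.752 + q rad in the stand frame (stand x towards y): at first towards the robot, away from the column.
- mould: White plaster mould, loose on the base plate under the rod, 92 mm wide, lower tier 52 mm high with two black bands; a narrower core, 72 mm wide, rises from it. Origin: centre of its underside, z up. The core is hand-trimmed: its flat top lies 71 to 85 mm above the origin, different for each piece, so it must be found by touch. 0.5 to 0.85 kg.
- vase: Bystander: white plaster vase 155 mm tall, 94 mm wide, left of the stand (stand +y side). Origin at the centre of its underside. Leave it alone.
- jar: Bystander: white plaster jar 88 mm tall, 80 mm wide, right of the stand (stand -y side). Origin at the centre of its underside. Leave it alone.
- puck: Bystander: small plaster disc, 34 mm diameter, 20 mm high, standing on the base plate's far right corner. Origin at the centre of its underside. Leave it alone.
Not all that is in view belongs to the job. What is shaped like the mould but yellow is not meant.

How it is judged:
By the outcome, as a careful person would: the job done as asked, in the order asked, and still so for the second after the job is handed in, with the robot touching nothing.
It also fails if it takes over 58 s, if anything falls off the work surface, if the arm or the gripper's body presses on something with over 40 N, if the wrist force passes 120 N, or if a joint passes its speed limit or range.

## Working session

There is one attempt and no reset: what is moved stays moved. The work goes in short steps, Python scripts to look and compute and a tool call to move; the robot and the scene stay as the last step left them, time stands still between calls to the robot, and variables do not carry over. Pictures are saved under pics/ and viewed, and the job is handed in when it is done.

Besides the shell and the picture viewer there is one more tool, called after ">>>" as name(argument=value, ...) on one line, values as JSON. drive_tool: Moves the arm, as the interface text tells. Its arguments: {"type":"object","properties":{"commands":{"type":"array","items":{"type":"array"}},"force":{"type":"number"}},"required":["commands"]}

```bash
mkdir -p pics; ls; python3 - <<'E'
from station import *
import cv2,numpy as np
np.set_printoptions(precision=4,suppress=True)
print(read_state())
for n in ["scene","top","wrist"]:
    im,d=read_camera(n); cv2.imwrite(f"pics/{n}0.png",im); np.save(f"{n}0.npy",d); print(n,calibration(n))
E
```

```text
pics
{'clock': 0.0, 'q': array([-1.2861,  0.2458,  1.559 , -0.    ,  1.3387, -0.1741]), 'joint_vel': array([ 0.0009, -0.0012, -0.0001, -0.0016, -0.0006, -0.0003]), 'effort': array([ -0.0007, -42.9515, -32.6127,  -0.0001,   0.0054,   0.    ]), 'tcp_pos': array([ 0.2877, -0.5822,  0.2302]), 'tcp_rot': array([-0.001 ,  0.9738,  0.2274, -0.0001]), 'ft_force': array([ 0.7154,  0.0599, -0.0163]), 'ft_torque': array([ 0.0145, -0.0465, -0.0174]), 'opening': 0.08533207977131119}
scene {'intrinsics': array([[411.6284,   0.    , 319.2926],
       [  0.    , 411.6284, 194.5535],
       [  0.    ,   0.    ,   1.    ]]), 'k1': 0.028221197326392174, 'cam_to_world': array([[ 0.4719, -0.5519,  0.6876,  1.0965],
       [ 0.8815,  0.3115, -0.3549, -0.2377],
       [-0.0184,  0.7736,  0.6335,  0.715 ],
       [ 0.    ,  0.    ,  0.    ,  1.    ]])}
top {'intrinsics': array([[369.0628,   0.    , 320.8067],
       [  0.    , 369.0628, 194.6965],
       [  0.    ,   0.    ,   1.    ]]), 'k1': -0.06294653340862934, 'cam_to_world': array([[ 0.009 ,  0.9914, -0.1303,  0.4348],
       [-1.    ,  0.0091,  0.0004,  0.0506],
       [ 0.0016,  0.1303,  0.9915,  0.9997],
       [ 0.    ,  0.    ,  0.    ,  1.    ]])}
wrist {'intrinsics': array([[351.4844,   0.    , 320.1103],
       [  0.    , 351.4844, 201.5699],
       [  0.    ,   0.    ,   1.    ]]), 'k1': 0.02160951847443729, 'T_tool_cam': array([[-0.0007,  0.9465,  0.3227,  0.0829],
       [ 1.    ,  0.0013, -0.0014, -0.0009],
       [-0.0018,  0.3227, -0.9465, -0.1427],
       [ 0.    ,  0.    ,  0.    ,  1.    ]])}
```

View pics/scene0.png

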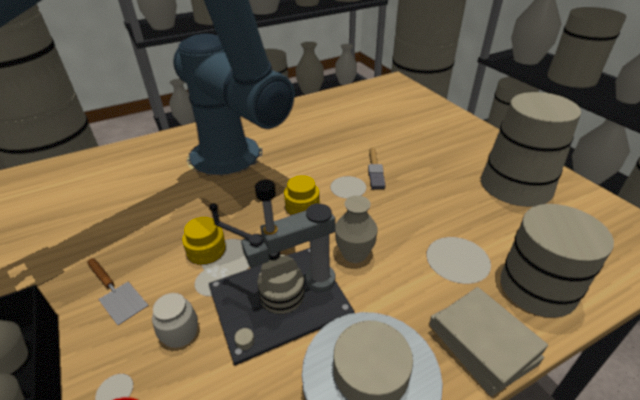

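View pics/top0.png

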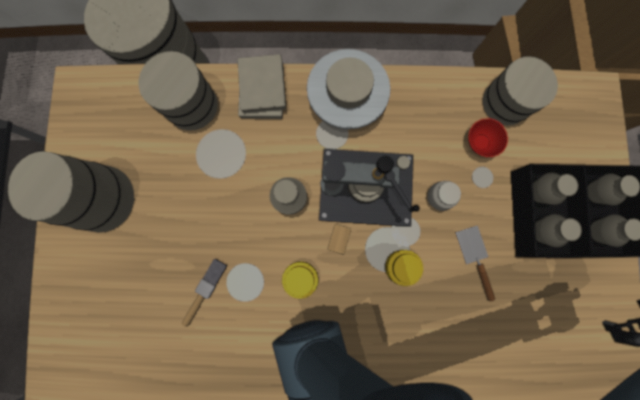

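View pics/wrist0.png

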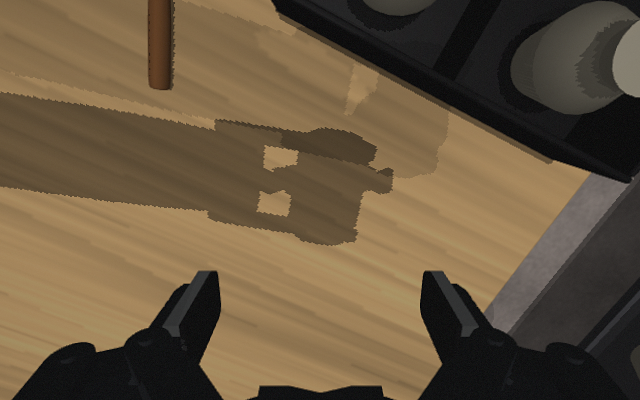

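```bash
cat > h.py <<'E'
import numpy as np,cv2
from station import *
np.set_printoptions(precision=4,suppress=True)
def ray(n,u,v,tp=None):
    c=calibration(n);K=c["intrinsics"];k=c["k1"]
    a=np.array([(u-K[0,2])/K[0,0],(v-K[1,2])/K[1,1]]);s=a.copy()
    for _ in range(20): s=a/(1+k*(s@s))
    d=np.array([s[0],-s[1],-1.])
    T=c["cam_to_world"] if n!="wrist" else tp@c["T_tool_cam"]
    return T[:3,3],T[:3,:3]@d
def plane(n,u,v,z,tp=None):
    o,d=ray(n,u,v,tp); return o+d*(z-o[2])/d[2]
def pt(n,u,v,depth,tp=None):
    o,d=ray(n,u,v,tp); return o+d*depth
def proj(n,P,tp=None):
    c=calibration(n);K=c["intrinsics"];T=c["cam_to_world"] if n!="wrist" else tp@c["T_tool_cam"]
    p=np.linalg.inv(T)@np.r_[P,1]; s=np.array([p[0],-p[1]])/-p[2]; s=s*(1+c["k1"]*(s@s))
    return K[0,0]*s[0]+K[0,2],K[1,1]*s[1]+K[1,2]
def toolT(s):
    from scipy.spatial.transform import Rotation as R
    q=s["tcp_rot"];T=np.eye(4);T[:3,:3]=R.from_quat([q[1],q[2],q[3],q[0]]).as_matrix();T[:3,3]=s["tcp_pos"];return T
E
python3 - <<'E'
import cv2
a=cv2.imread("pics/top0.png")[130:240,300:470];b=cv2.imread("pics/scene0.png")[170:370,180:400]
cv2.imwrite("pics/top0c.png",cv2.resize(a,None,fx=4.5,fy=4.5,interpolation=cv2.INTER_CUBIC))
cv2.imwrite("pics/scene0c.png",cv2.resize(b,None,fx=3,fy=3,interpolation=cv2.INTER_CUBIC))
E
```

```text
(no output)
```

View pics/top0c.png

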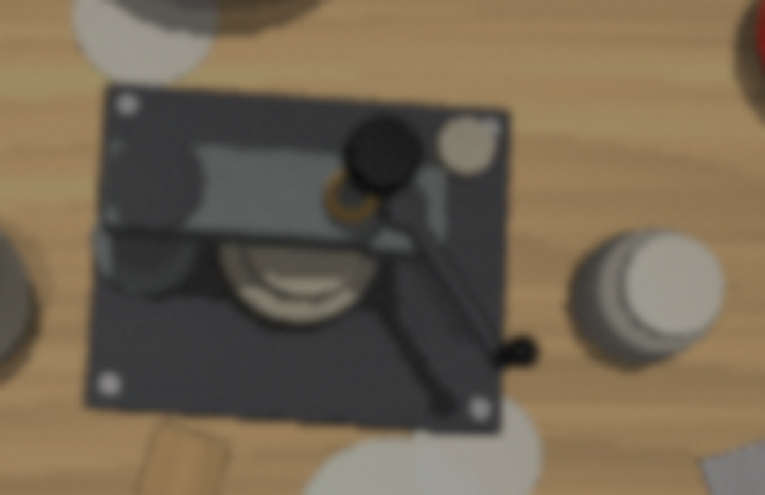

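View pics/scene0c.png

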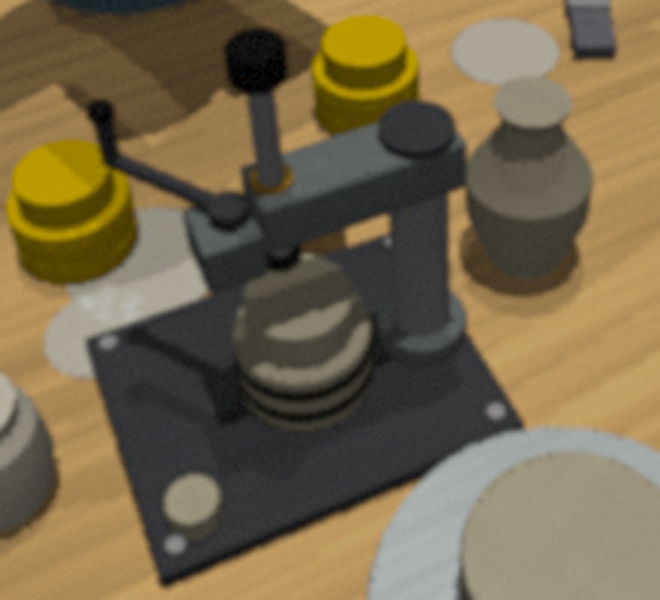

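Picture: stand in the top view, plate corners at about (324,149), (413,154), (411,226), (319,220); knob (385,164), post ball (415,208). Possible mix-ups: mould = white tiered piece under rod, scene (281,283); the yellow ones at scene (204,240) and (302,195) are not meant; jar (175,320), vase (356,235), puck (244,338) stay. The knob is the black ridged cylinder at scene (265,190), the post ball at scene (213,210).

```bash
python3 - <<'E'
from h import *
C=np.array([plane("top",u,v,.015)[:2] for u,v in [(323.8,149.1),(413.3,154),(411.1,226),(319.3,220)]])
# stand: column +y = world +y; far x=+100. order: far-left(+x,+y), far-right(+x,-y), near-right, near-left
M=np.array([[.1,.125],[.1,-.125],[-.1,-.125],[-.1,.125]])
print(C)
c=C.mean(0); H=M.T@(C-c); th=np.arctan2(H[0,1]-H[1,0],H[0,0]+H[1,1]); print("top",c,th)
R=np.array([[np.cos(th),-np.sin(th)],[np.sin(th),np.cos(th)]]); print(C-c-M@R.T)
Cs=[plane("scene",180+u/3,170+v/3,.015)[:2] for u,v in [(525,425),(165,583),(90,343),(415,215)]]
print("scene",Cs)
# triangulate
def tri(p,q):
    o1,d1=ray("top",*p);o2,d2=ray("scene",*q)
    A=np.c_[d1,-d2];t=np.linalg.lstsq(A,o2-o1,rcond=None)[0];a=o1+d1*t[0];b=o2+d2*t[1];return (a+b)/2,np.linalg.norm(a-b)
print("knobtop",tri((300+384/4.5,130+146/4.5),(180+256/3,170+45/3)))
print("ball",tri((300+522/4.5,130+350/4.5),(180+100/3,170+109/3)))
print("pivot",tri((300+405/4.5,130+208/4.5),(180+228/3,170+207/3)))
d=np.load("top0.npy");print("knob depth",d[158:172,378:394].round(3)[::3,::3]); 
print(pt("top",385.3,162.5,d[162,385]))
cs=np.r_[c,0]
for q in (0,.1,.2,.25):
    a=3.752+q; p=np.array([.09*np.cos(a),-.028+.09*np.sin(a)]); print(q,c+R@p)
print("rod",c, "pivot",c+R@[0,-.028])
E
```

```text
[[ 0.6902  0.0432]
 [ 0.6792 -0.2026]
 [ 0.482  -0.1919]
 [ 0.4961  0.0536]]
top [ 0.5869 -0.0744] -0.05220975660150856
[[-0.0031 -0.002 ]
 [-0.001   0.0019]
 [ 0.0015  0.0021]
 [ 0.0026 -0.002 ]]
scene [array([0.695, 0.043]), array([ 0.6844, -0.2025]), array([ 0.4881, -0.1904]), array([0.4899, 0.0699])]
knobtop (array([ 0.5893, -0.0733,  0.307 ]), np.float64(0.0006392998792249669))
ball (array([ 0.5097, -0.1493,  0.2335]), np.float64(3.818753966949691e-05))
pivot (array([ 0.584 , -0.1025,  0.193 ]), np.float64(0.0015764874046266368))
knob depth [[1.007 0.707 0.708 0.706 0.708 1.01 ]
 [0.707 0.705 0.707 0.706 0.708 0.71 ]
 [0.707 0.707 0.703 0.704 0.705 0.706]
 [0.708 0.707 0.705 0.707 0.705 0.707]
 [0.718 0.705 0.706 0.706 0.71  0.832]]
[ 0.5886 -0.0724  0.3101]
0 [ 0.5091 -0.1501]
0.1 [ 0.5142 -0.1575]
0.2 [ 0.5201 -0.1643]
0.25 [ 0.5233 -0.1675]
rod [ 0.5869 -0.0744] pivot [ 0.5854 -0.1024]
```

>>> drive_tool(commands=[[[0, 0, 0], [20, -13, -20], 1], [[0, 0, 0], [32, -21, -20], 1], [[0, 0, 0], [34, -22, -20], 1], [[0, 0, 0], [34, -22, -20], 1], [[0, 0, 0], [34, -22, -20], 1], [[0, 0, 0], [34, -22, -10], 1], [[0, 0, 0], [34, -22, 0], 1], [[0, 0, 0], [34, -22, 0], 1]], force=40)

```text
clock: 0.95
tcp_pos: [0.4445, -0.3191, 0.3417]
tcp_rot: [0.0, 0.974, 0.227, 0.0]
ft_force: [0.3, -0.8, -0.8]
opening: 0.0003
```

>>> drive_tool(commands=[[[0, 0, 0], [34, -22, 0], 1], [[0, 0, 0], [34, -22, 0], 1], [[0, 0, 0], [30, -20, 0], 1], [[0, 0, 0], [20, -13, -8], 1], [[0, 0, 0], [0, 0, 0], 1]])

```text
clock: 1.45
tcp_pos: [0.5168, -0.1971, 0.3501]
tcp_rot: [0.0, 0.973, 0.229, 0.001]
ft_force: [-0.5, 0.1, -0.1]
opening: -0.0
```

```bash
python3 - <<'E'
from h import *
s=read_state();T=toolT(s);np.save("T1.npy",T)
im,d=read_camera("wrist");cv2.imwrite("pics/wrist1.png",im);print(s["tcp_pos"],s["tcp_rot"],s["ft_force"])
for P in ([.588,-.073,.307],[.509,-.15,.240],[.587,-.0744,.205]): print(proj("wrist",P,T))
E
```

```text
[ 0.5168 -0.1971  0.3501] [0.0003 0.9733 0.2294 0.0006] [-0.5052  0.0849 -0.0958]
(np.float64(149.46788789689447), np.float64(-2.5606538806055994))
(np.float64(259.31674276654627), np.float64(179.67262235297906))
(np.float64(214.1787728535352), np.float64(31.439360650862))
```

View pics/wrist1.png

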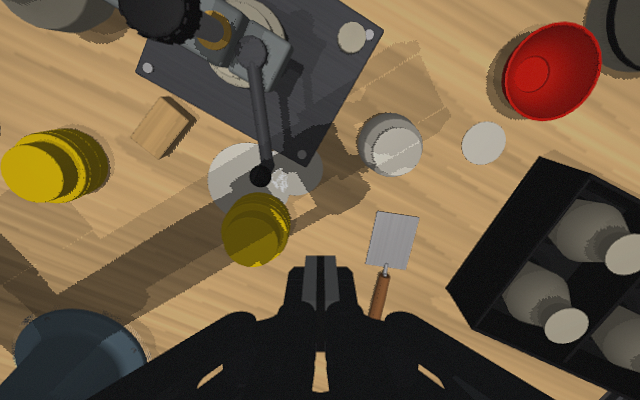

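The picture shows the ball at (261,176), 4 px from the predicted point, and the knob at (160,10), so the positions hold. Next I move over the knob.

>>> drive_tool(commands=[[[0, 0, 0], [30, -20, 0], 1], [[0, 0, 0], [35, -23, 0], 1], [[0, 0, 0], [34, -22, 0], 1], [[0, 0, 0], [20, -14, 10], 1], [[0, 0, 0], [0, 0, 15], 1], [[0, 0, 0], [0, 0, 8], 1], [[0, 0, 0], [0, 0, 0], 1]])

```text
clock: 2.2
tcp_pos: [0.5859, -0.077, 0.3138]
tcp_rot: [-0.001, 0.974, 0.226, -0.002]
ft_force: [0.3, -0.6, -0.6]
opening: -0.0003
```

```bash
python3 - <<'E'
from h import *
s=read_state()
im,d=read_camera("scene");cv2.imwrite("pics/scene1.png",cv2.resize(im[130:330,180:400],None,fx=3,fy=3));print(s["tcp_pos"],s["tcp_rot"],s["ft_force"])
E
```

```text
[ 0.5859 -0.077   0.3138] [-0.0009  0.974   0.2264 -0.0019] [ 0.2815 -0.5676 -0.6362]
```

View pics/scene1.png

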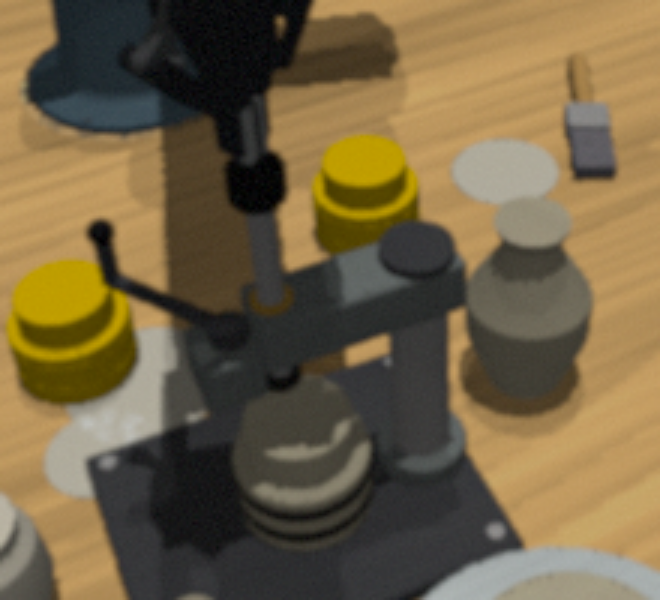

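The shut fingertips stand right above the knob (crop (252,165)). Now down gently.

>>> drive_tool(commands=[[[0, 0, 0], [3, -2, 2], 1], [[0, 0, 0], [0, 0, 2], 1], [[0, 0, 0], [0, 0, 2], 1], [[0, 0, 0], [0, 0, 0], 1]])

```text
clock: 2.65
tcp_pos: [0.589, -0.0727, 0.3102]
tcp_rot: [-0.0, 0.974, 0.227, -0.0]
ft_force: [-0.7, 0.6, 0.2]
opening: 0.0004
```

>>> drive_tool(commands=[[[0, 0, 0], [0, 0, 2], 1], [[0, 0, 0], [0, 0, 2], 1], [[0, 0, 0], [0, 0, 0], 1]])

```text
clock: 2.95
tcp_pos: [0.5892, -0.0726, 0.3063]
tcp_rot: [0.0, 0.974, 0.227, 0.0]
ft_force: [-0.4, -0.0, -0.0]
opening: 0.0001
```

>>> drive_tool(commands=[[[0, 0, 0], [0, 0, 3], 1], [[0, 0, 0], [0, 0, 3], 1]])

```text
clock: 3.15
tcp_pos: [0.5892, -0.0726, 0.3006]
tcp_rot: [0.0, 0.974, 0.227, 0.0]
ft_force: [-0.9, -0.6, 2.7]
opening: 0.0001
```

>>> drive_tool(commands=[[[0, 0, 0], [0, 0, 3], 1], [[0, 0, 0], [0, 0, 3], 1], [[0, 0, 0], [0, 0, 3], 1], [[0, 0, 0], [0, 0, 3], 1]])

```text
clock: 3.55
tcp_pos: [0.5892, -0.0726, 0.2881]
tcp_rot: [0.0, 0.974, 0.227, 0.0]
ft_force: [-0.7, 0.1, 2.6]
opening: 0.0001
```

>>> drive_tool(commands=[[[0, 0, 0], [0, 0, 3], 1], [[0, 0, 0], [0, 0, 3], 1], [[0, 0, 0], [0, 0, 3], 1]])

```text
clock: 3.85
tcp_pos: [0.5892, -0.0726, 0.2791]
tcp_rot: [0.0, 0.974, 0.227, 0.0]
ft_force: [-0.3, 0.8, 3.6]
opening: -0.0005
```

>>> drive_tool(commands=[[[0, 0, 0], [0, 0, 1], 1], [[0, 0, 0], [0, 0, 1], 1], [[0, 0, 0], [0, 0, 0], 1]])

```text
clock: 4.15
tcp_pos: [0.5891, -0.0726, 0.2771]
tcp_rot: [-0.0, 0.974, 0.227, 0.0]
ft_force: [0.6, -0.1, 1.3]
opening: -0.0
```

>>> drive_tool(commands=[[[0, 0, 0], [0, 0, 1], 1], [[0, 0, 0], [0, 0, 1], 1], [[0, 0, 0], [0, 0, 1], 1], [[0, 0, 0], [0, 0, 1], 1]])

```text
clock: 4.55
tcp_pos: [0.5892, -0.0727, 0.2733]
tcp_rot: [0.0, 0.974, 0.227, 0.0]
ft_force: [0.5, 0.1, 3.1]
opening: 0.0004
```

>>> drive_tool(commands=[[[0, 0, 0], [0, 0, 0.5], 1], [[0, 0, 0], [0, 0, 0.5], 1]])

```text
clock: 4.75
tcp_pos: [0.5891, -0.0726, 0.2723]
tcp_rot: [0.0, 0.974, 0.227, 0.0]
ft_force: [1.4, 0.3, 3.5]
opening: -0.0003
```

>>> drive_tool(commands=[[[0, 0, 0], [0, 0, 0.5], 1], [[0, 0, 0], [0, 0, 0.5], 1]])

```text
clock: 4.95
tcp_pos: [0.5891, -0.0726, 0.2713]
tcp_rot: [0.0, 0.974, 0.227, 0.0]
ft_force: [0.9, 0.8, 2.8]
opening: -0.0003
```

>>> drive_tool(commands=[[[0, 0, 0], [0, 0, 0.5], 1], [[0, 0, 0], [0, 0, 0.5], 1]])

```text
clock: 5.15
tcp_pos: [0.5891, -0.0726, 0.2703]
tcp_rot: [0.0, 0.974, 0.227, 0.0]
ft_force: [0.8, -0.2, 2.8]
opening: 0.0
```

>>> drive_tool(commands=[[[0, 0, 0], [0, 0, 0.5], 1], [[0, 0, 0], [0, 0, 0.5], 1]])

```text
clock: 5.35
tcp_pos: [0.5891, -0.0726, 0.2693]
tcp_rot: [0.0, 0.974, 0.227, 0.0]
ft_force: [1.1, 0.3, 2.1]
opening: -0.0
```

>>> drive_tool(commands=[[[0, 0, 0], [0, 0, 0.5], 1], [[0, 0, 0], [0, 0, 0.5], 1]])

```text
clock: 5.55
tcp_pos: [0.5892, -0.0727, 0.2688]
tcp_rot: [0.0, 0.974, 0.227, 0.0]
ft_force: [-0.2, -0.0, 6.4]
opening: -0.0002
```

>>> drive_tool(commands=[[[0, 0, 0], [0, 0, 0.2], 1], [[0, 0, 0], [0, 0, 0], 1]])

```text
clock: 5.75
tcp_pos: [0.5892, -0.0727, 0.2687]
tcp_rot: [0.0, 0.974, 0.227, 0.0]
ft_force: [-0.4, -0.3, 4.5]
opening: -0.0001
```

>>> drive_tool(commands=[[[0, 0, 0], [0, 0, 0.3], 1], [[0, 0, 0], [0, 0, 0], 1]])

```text
clock: 5.95
tcp_pos: [0.5892, -0.0727, 0.2687]
tcp_rot: [0.0, 0.974, 0.227, 0.0]
ft_force: [0.4, 0.1, 5.8]
opening: 0.0002
```

>>> drive_tool(commands=[[[0, 0, 0], [0, 0, 0.4], 1], [[0, 0, 0], [0, 0, 0], 1]])

```text
clock: 6.15
tcp_pos: [0.5892, -0.0727, 0.2687]
tcp_rot: [0.0, 0.974, 0.227, 0.0]
ft_force: [-1.6, -0.5, 7.1]
opening: -0.0001
```

The rod no longer moves while the force rises, and the foot height (about 0.0987 m) fits a mould top of about 84 mm. Letting go upward.

>>> drive_tool(commands=[[[0, 0, 0], [0, 0, -2], 1], [[0, 0, 0], [0, 0, -10], 1], [[0, 0, 0], [0, 0, -20], 1], [[0, 0, 0], [-20, 10, -15], 1], [[0, 0, 0], [-30, 20, 0], 1], [[0, 0, 0], [-30, 0, 0], 0.5], [[0, 0, 0], [-30, 0, 0], 0.5], [[0, 0, 0], [0, 0, 0], 0.5]])

```text
clock: 6.95
tcp_pos: [0.5017, -0.1493, 0.3144]
tcp_rot: [-0.0, 0.974, 0.226, -0.001]
ft_force: [0.4, -0.1, 0.4]
opening: 0.0425
```

```bash
python3 - <<'E'
from h import *
s=read_state();T=toolT(s)
im,d=read_camera("wrist");cv2.imwrite("pics/wrist2.png",im);print(s["tcp_pos"],s["tcp_rot"],s["ft_force"],s["opening"])
im,d=read_camera("scene");cv2.imwrite("pics/scene2.png",cv2.resize(im[130:330,180:400],None,fx=3,fy=3))
for P in ([.5893,-.0727,.269],[.5097,-.1495,.240],[.5854,-.1024,.1925]): print(proj("wrist",P,T))
E
```

```text
[ 0.5017 -0.1493  0.3144] [-0.0001  0.9741  0.226  -0.0005] [ 0.4437 -0.1135  0.4449] 0.042479314956416055
(np.float64(257.89986953129306), np.float64(15.40012409589528))
(np.float64(326.7524929245135), np.float64(204.05218324927475))
(np.float64(313.3154240404722), np.float64(61.599368957169645))
```

View pics/wrist2.png

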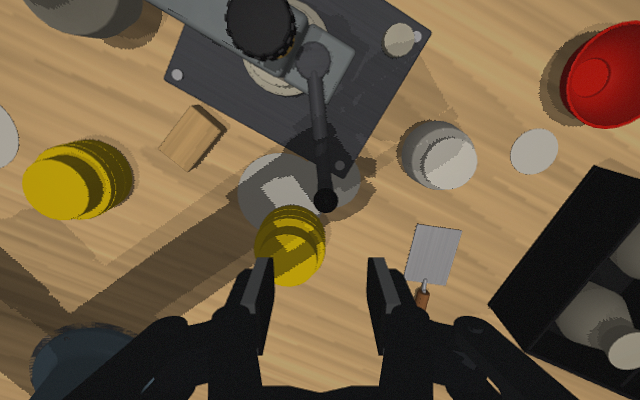

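View pics/scene2.png

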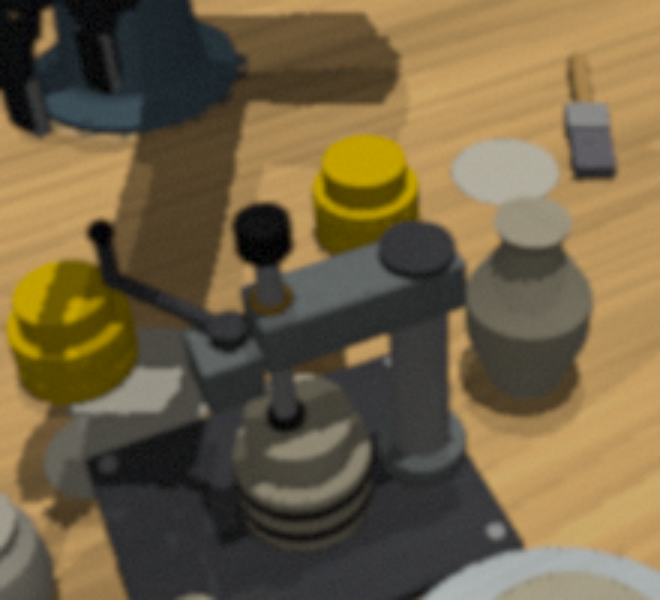

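The foot stands on the mould (crop (287,412)) and the fingers have let go. The post ball is at wrist (326,200), within 4 px of prediction. Next I line up with the lever and lower the fingers over the post.

>>> drive_tool(commands=[[[0, 0, -0.1], [7, 3.5, 20], 0.5], [[0, 0, 0], [0, 0, 30], 0.5], [[0, 0, 0], [0, 0, 10], 0.5], [[0, 0, 0], [0, 0, 0], 0.5]])

```text
clock: 7.45
tcp_pos: [0.5111, -0.1474, 0.2524]
tcp_rot: [-0.002, 0.961, 0.276, -0.002]
ft_force: [-0.3, 0.3, -0.4]
opening: 0.0427
```

```bash
python3 - <<'E'
from h import *
s=read_state();T=toolT(s)
im,d=read_camera("wrist");cv2.imwrite("pics/wrist3.png",im);print(s["tcp_pos"],s["tcp_rot"],s["ft_force"],s["opening"])
E
```

```text
[ 0.5111 -0.1474  0.2524] [-0.0016  0.9611  0.2761 -0.0015] [-0.2728  0.3366 -0.3831] 0.04272000660841777
```

View pics/wrist3.png

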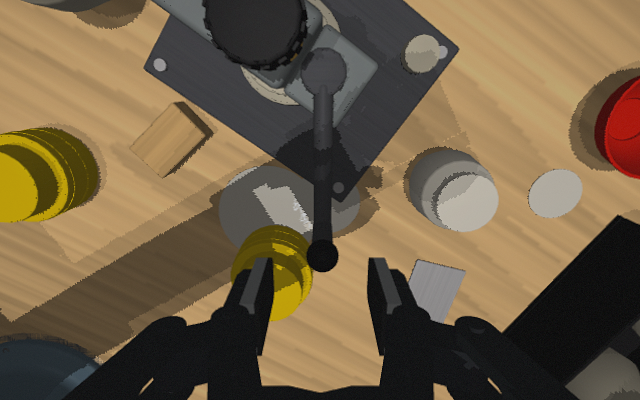

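```bash
python3 - <<'E'
from h import *
s=read_state();T=toolT(s)
for z in (.2315,.2335): 
    P=plane("wrist",322.5,255.5,z,T); print(P,np.linalg.inv(T)@np.r_[P,1])
P=plane("wrist",324,72,.2,T); print(P,np.linalg.inv(T)@np.r_[P,1])
E
```

```text
[ 0.5092 -0.1501  0.2315] [-0.0033  0.0005  0.0227  1.    ]
[ 0.5101 -0.1495  0.2335] [-0.0023  0.0005  0.0207  1.    ]
[ 0.5867 -0.1026  0.2   ] [0.0876 0.0014 0.0542 1.    ]
```

>>> drive_tool(commands=[[[0, 0, 0], [-2.5, 0.5, 15], 0.5], [[0, 0, 0], [0, 0, 20], 0.5], [[0, 0, 0], [0, 0, 12], 0.5], [[0, 0, 0], [0, 0, 0], 0.5], [[0, 0, 0], [0, 0, 0], 0.9]], force=25)

```text
clock: 8.0
tcp_pos: [0.51, -0.1502, 0.2078]
tcp_rot: [0.0, 0.961, 0.276, 0.0]
ft_force: [-0.5, -0.3, 0.2]
opening: 0.0298
```

>>> drive_tool(commands=[[[0, 0, 0], [0, 0, 2], 0.9], [[0, 0, 0], [0, 0, 0], 0.9], [[0, 0, 0], [0, 0, 0], 0.9]])

```text
clock: 8.3
tcp_pos: [0.5106, -0.1506, 0.2071]
tcp_rot: [0.001, 0.961, 0.276, 0.001]
ft_force: [-1.5, -0.1, 5.4]
opening: 0.0149
```

>>> drive_tool(commands=[[[0, 0, 0], [0, 0, -2], 0.9], [[0, 0, 0], [0, 0, 0], 0.9]])

```text
clock: 8.5
tcp_pos: [0.51, -0.1498, 0.2073]
tcp_rot: [-0.0, 0.961, 0.276, 0.001]
ft_force: [2.7, -0.2, -0.1]
opening: 0.0151
```

>>> drive_tool(commands=[[[0, 0, -0.05], [0.1, 4.5, 0], 0.9], [[0, 0, -0.08], [0.3, 7.2, 0], 0.9], [[0, 0, -0.08], [0.3, 7.2, 0], 0.9], [[0, 0, -0.08], [0.3, 7.2, 0], 0.9], [[0, 0, -0.08], [0.3, 7.2, 0], 0.9], [[0, 0, -0.08], [0.3, 7.2, 0], 0.9]])

```text
clock: 9.1
tcp_pos: [0.5383, -0.1781, 0.2072]
tcp_rot: [-0.001, 0.875, 0.485, 0.0]
ft_force: [1.5, 2.4, 1.2]
opening: 0.015
```

```bash
cat > lev.py <<'E'
from h import *
s=read_state();T=toolT(s);p=s["tcp_pos"];d=p[:2]-[.5855,-.1024]
a=np.arctan2(d[1],d[0])%(2*np.pi); yaw=np.arctan2(T[1,0],T[0,0])
print("r",np.hypot(*d),"q",a-3.700,"yaw-in err",(a-np.pi)-yaw,"F",s["ft_force"],"F_tool",T[:3,:3].T@s["ft_force"],s["opening"],p)
E
python3 lev.py
```

```text
r 0.08918560286189268 q 0.45497925875762046 yaw-in err 0.001352921678338559 F [1.4623 2.4381 1.2382] F_tool [ 2.8438 -0.0538 -1.2353] 0.015027618297399695 [ 0.5383 -0.1781  0.2072]
```

Tracking well; on into the stiff part.

>>> drive_tool(commands=[[[0, 0, -0.08], [0.3, 7.2, 0], 0.9], [[0, 0, -0.08], [0.3, 7.2, 0], 0.9], [[0, 0, -0.08], [0.3, 7.2, 0], 0.9], [[0, 0, -0.08], [0.3, 7.2, 0], 0.9], [[0, 0, -0.08], [0.3, 7.2, 0], 0.9]], force=50)

```text
clock: 9.6
tcp_pos: [0.5717, -0.1907, 0.2073]
tcp_rot: [-0.001, 0.761, 0.649, 0.0]
ft_force: [-0.3, 1.7, 2.5]
opening: 0.0141
```

```bash
python3 lev.py
```

```text
r 0.08936194384753748 q 0.8573654829626811 yaw-in err 0.0038817241885944487 F [-0.2672  1.7256  2.5345] F_tool [ 1.6643 -0.5395 -2.5322] 0.014078960215654003 [ 0.5717 -0.1907  0.2073]
```

>>> drive_tool(commands=[[[0, 0, -0.08], [0.3, 7.2, 0], 0.9], [[0, 0, -0.08], [0.3, 7.2, 0], 0.9], [[0, 0, -0.08], [0.3, 7.2, 0], 0.9], [[0, 0, -0.08], [0.3, 7.2, 0], 0.9]])

```text
clock: 10.0
tcp_pos: [0.6001, -0.1908, 0.2073]
tcp_rot: [-0.001, 0.648, 0.762, -0.0]
ft_force: [-2.6, 1.8, 3.0]
opening: 0.014
```

```bash
python3 lev.py; python3 - <<'E'
from h import *
im,d=read_camera("wrist");cv2.imwrite("pics/wrist4.png",im)
E
```

```text
r 0.08961320223856355 q 1.176287930861518 yaw-in err 0.002791443038627106 F [-2.6498  1.8327  3.0258] F_tool [ 2.2374 -2.3266 -3.0195] 0.013997820987787367 [ 0.6001 -0.1908  0.2073]
```

View pics/wrist4.png

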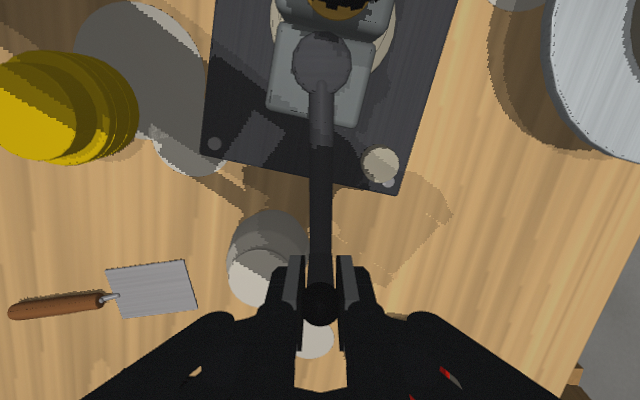

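The ball at (320,303) is between the pads and the arm follows the tool. On to the end stop.

>>> drive_tool(commands=[[[0, 0, -0.08], [0.3, 7.2, 0], 0.9], [[0, 0, -0.08], [0.3, 7.2, 0], 0.9], [[0, 0, -0.06], [0.2, 5.4, 0], 0.9], [[0, 0, -0.04], [0.1, 3.6, 0], 0.9], [[0, 0, 0], [0, 0, 0], 0.9]])

```text
clock: 10.55
tcp_pos: [0.6228, -0.184, 0.2073]
tcp_rot: [-0.0, 0.545, 0.838, 0.0]
ft_force: [1.8, 0.6, 0.6]
opening: 0.0141
```

```bash
python3 lev.py
```

```text
r 0.08974489916472488 q 1.4405971478835085 yaw-in err 0.010967827365347071 F [1.7734 0.6216 0.5888] F_tool [-0.1501  1.8732 -0.5889] 0.014142744284245824 [ 0.6228 -0.184   0.2073]
```

>>> drive_tool(commands=[[[0, 0, 0], [0, 1.5, 0], 0.9], [[0, 0, 0], [0, 1.5, 0], 0.9], [[0, 0, 0], [0, 0, 0], 0.9]])

```text
clock: 10.85
tcp_pos: [0.6239, -0.1836, 0.2073]
tcp_rot: [-0.002, 0.545, 0.838, -0.001]
ft_force: [-6.7, -0.0, 4.6]
opening: 0.0138
```

```bash
python3 lev.py
```

```text
r 0.08981691242018758 q 1.454395409494654 yaw-in err 0.025002435772322196 F [-6.7244 -0.0016  4.5849] F_tool [ 2.7286 -6.1681 -4.555 ] 0.013820459085475783 [ 0.6239 -0.1836  0.2073]
```

Near the stop; one firmer push.

>>> drive_tool(commands=[[[0, 0, 0], [0, 1.5, 0], 0.9], [[0, 0, 0], [0, 1.5, 0], 0.9], [[0, 0, 0], [0, 0, 0], 0.9]])

```text
clock: 11.15
tcp_pos: [0.6241, -0.1835, 0.2071]
tcp_rot: [-0.004, 0.546, 0.838, -0.004]
ft_force: [-19.4, -3.9, 8.5]
opening: 0.0139
```

```bash
python3 lev.py
```

```text
r 0.0898048191714024 q 1.4561579270630363 yaw-in err 0.027091859834157406 F [-19.4314  -3.8589   8.4996] F_tool [  4.3626 -19.4274  -8.2618] 0.013890339154602596 [ 0.6241 -0.1835  0.2071]
```

Hard stop reached (20 N with no further motion). Relax, open and lift clear.

>>> drive_tool(commands=[[[0, 0, 0], [0, -2, 0], 0.9], [[0, 0, 0], [0, -1, 0], 0.5], [[0, 0, 0], [0, 0, 0], 0.5], [[0, 0, 0], [0, 0, 0], 0.5], [[0, 0, 0], [0, 0, 0], 0.5]])

```text
clock: 11.65
tcp_pos: [0.6256, -0.1831, 0.2072]
tcp_rot: [0.0, 0.545, 0.838, 0.0]
ft_force: [-1.0, -0.6, -0.3]
opening: 0.0428
```

>>> drive_tool(commands=[[[0, 0, 0], [0, 0, -10], 0.5], [[0, 0, 0], [0, 0, -30], 0.5], [[0, 0, 0], [0, 0, -40], 0.5], [[0, 0, 0], [-20, 0, -40], 0.5], [[0, 0, 0], [-40, 0, 0], 0.5], [[0, 0, 0], [-40, 0, 0], 0.5], [[0, 0, 0], [-20, 0, 0], 0.5], [[0, 0, 0], [0, 0, 0], 0.5]])

```text
clock: 12.45
tcp_pos: [0.6744, -0.2954, 0.3272]
tcp_rot: [0.0, 0.546, 0.838, -0.0]
ft_force: [0.4, 0.3, 0.0]
opening: 0.0425
```

```bash
python3 - <<'E'
from h import *
s=read_state();print(s["clock"],s["tcp_pos"],s["ft_force"])
np.save("T5.npy",toolT(s))
im,d=read_camera("wrist");cv2.imwrite("pics/wrist5.png",im)
im,d=read_camera("scene");cv2.imwrite("pics/scene5.png",cv2.resize(im[130:370,150:400],None,fx=2.5,fy=2.5))
im,d=read_camera("top");cv2.imwrite("pics/top5.png",cv2.resize(im[130:240,260:470],None,fx=3.5,fy=3.5))
E
```

```text
12.45 [ 0.6744 -0.2954  0.3272] [0.3952 0.3089 0.0159]
```

View pics/scene5.png

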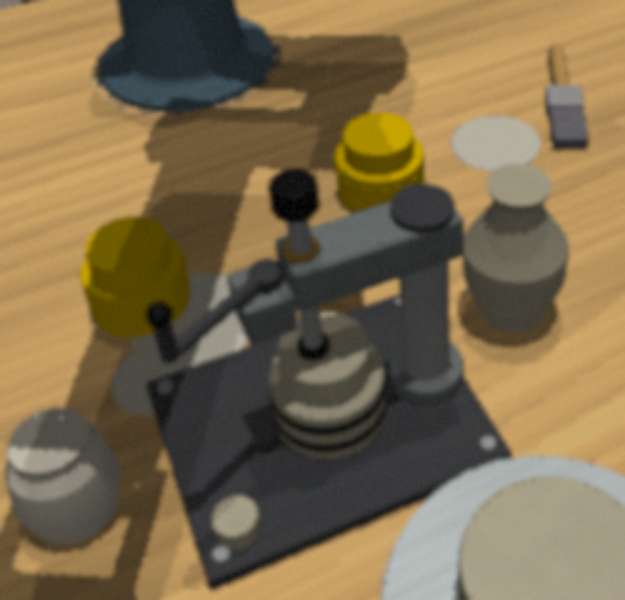

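View pics/wrist5.png

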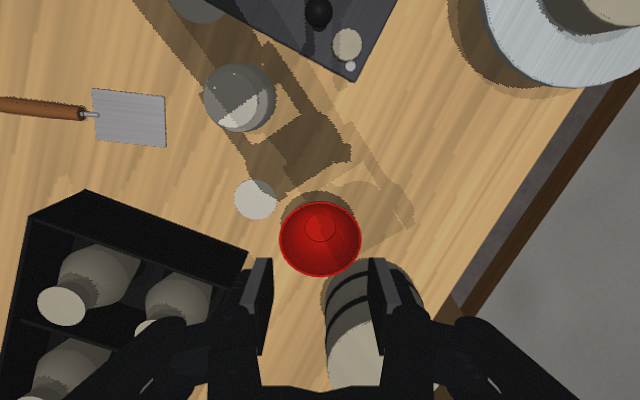

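View pics/top5.png

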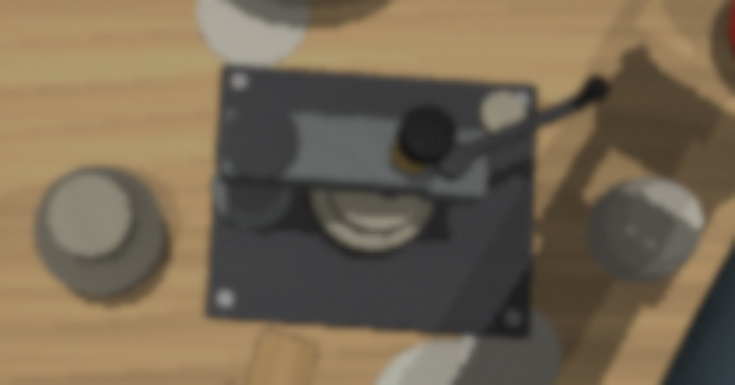

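```bash
python3 - <<'E'
from h import *
def tri(p,q):
    o1,d1=ray("top",*p);o2,d2=ray("scene",*q)
    t=np.linalg.lstsq(np.c_[d1,-d2],o2-o1,rcond=None)[0];return (o1+d1*t[0]+o2+d2*t[1])/2
P=tri((430.6,155.1),(214,255.6));d=P[:2]-[.5855,-.1024];print("ball",P,"q",np.arctan2(d[1],d[0])%6.2832-3.70)
print("knob",tri((260+427/3.5,130+134/3.5),(267.6,208)))
def blob(im,x0,y0,x1,y1):
    g=cv2.cvtColor(im,cv2.COLOR_BGR2GRAY)[y0:y1,x0:x1];ys,xs=np.where(g<35);return xs.mean()+x0,ys.mean()+y0,len(xs)
a=cv2.resize(cv2.imread("pics/scene2.png"),(220,200),interpolation=cv2.INTER_AREA);b=cv2.resize(cv2.imread("pics/scene5.png"),(250,240),interpolation=cv2.INTER_AREA)
x,y,n=blob(a,76,66,100,92);print(x+180,y+130,n);x,y,n=blob(b,106,66,130,92);print(x+150,y+130,n)
print(read_state()["ft_force"],read_state()["clock"])
E
```

```text
ball [ 0.6237 -0.1837  0.2316] q 1.4516992199677379
knob [ 0.5883 -0.0746  0.2574]
267.0944055944056 208.08391608391608 286
267.20819112627987 207.89761092150172 293
[0.1985 0.3171 0.6624] 12.6
```

```bash
python3 -c "
from station import *
print(sign_off())"
```

```text
the job is handed in; nothing more can be done
None
```

The depth stop is set to the mould and locked, and I handed the job in at 12.6 s of the 58 s allowed.

- **Setting the rod:** I pushed the knob down with the shut fingertips in steps of 0.5 mm or less near contact. The rod stopped with the foot at about z = 0.0987 m, so the mould's top is about 84 mm above its underside. The highest reading I saw was 7.1 N at the wrist. About 3 N of that was the rod's own friction, so the mould took roughly 4 N.
- **Locking it:** I let go and lifted clear. I then gripped the lever's post and swung it to the end stop, pushing until the force reached about 20 N with no further movement. Then I relaxed, opened the fingers and backed away.

**Last checks:**
- From two camera views the lever stands at about 1.45 rad, past the 1.2 needed to lock.
- The knob is in the same place as before clamping, to within 0.2 pixels in the scene camera (about 0.4 mm). Any change smaller than that could not be seen.
- The foot still looks to be on the mould.
- The mould, vase, jar and disc look unmoved in the pictures; I did not measure them.
- The robot is touching nothing, with under 1 N at the wrist.

No check failed or disagreed.

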